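Load the cell tester

TASK

Load the cell tester: put each of the three cells that has a holder of its own size down into that holder, seated fully between its cheeks, with the button (plus) end towards the flat round contact plate and the flat end towards the brass leaf spring. The fattest and the thinnest cell fit no holder; leave those two lying where they are.

Things in the scene. Friction and masses are not known exactly. Their poses are not given: they have to be found in the camera images.
- cell_l_mid (a point): Thick long round cell, 26.5 mm diameter x 65 mm with button, 90 g, blue wrap, lying on its side on a 3 mm thick mat, can roll; goes in holder_l. Point: its centre, on the axis. x: along the cell to the plus end, which has a 12 mm wide white band, steel shoulder and 2 mm raised steel button; minus end flat, blue up to it. y, z turn as it rolls. Grip across its middle.
- cell_m_mid (a point): Medium long round cell, 18.5 mm diameter x 65 mm with button, 46 g, blue wrap, lying on its side on a 3 mm thick mat, can roll; goes in holder_m. Point: its centre, on the axis. x: along the cell to the plus end, which has a 12 mm wide white band, steel shoulder and 2 mm raised steel button; minus end flat, blue up to it. y, z turn as it rolls. Grip across its middle.
- cell_s_mid (a point): Slim short round cell, 14 mm diameter x 50 mm with button, 20 g, blue wrap, lying on its side on a 3 mm thick mat, can roll; goes in holder_s. Point: its centre, on the axis. x: along the cell to the plus end, which has a 12 mm wide white band, steel shoulder and 2 mm raised steel button; minus end flat, blue up to it. y, z turn as it rolls. Grip across its middle.
- cell_xl_mid (a point): Fattest round cell, 34 mm diameter x 61 mm with button, 140 g, blue wrap, lying on its side on a 3 mm thick mat, can roll; fits no holder: leave it. Point: its centre, on the axis. x: along the cell to the plus end, which has a 12 mm wide white band, steel shoulder and 2 mm raised steel button; minus end flat, blue up to it. y, z turn as it rolls.
- cell_xs_mid (a point): Thinnest round cell, 10.5 mm diameter x 44.5 mm with button, 12 g, blue wrap, lying on its side on a 3 mm thick mat, can roll; fits no holder: leave it. Point: its centre, on the axis. x: along the cell to the plus end, which has a 12 mm wide white band, steel shoulder and 2 mm raised steel button; minus end flat, blue up to it. y, z turn as it rolls.
- holder_l_plate (a point): Black holder for the 26.5x65 cell. Point: centre of the round brass plate on an end wall, 31.75 mm above the worktop = seated cell's axis. x: level, from leaf-spring end to plate; z up. Bay reaches 71 mm behind (-x); seated cell centre 32.5 to 38.5 mm behind, aim 35. Three fixed holders side by side on one metal plate, 78 mm apart, any order. 11 mm cheeks at each end, 29.5 mm apart, tops 41 mm up; middle 49 mm open for fingers above 18 mm.
- holder_m_plate (a point): Black holder for the 18.5x65 cell. Point: centre of the round brass plate on an end wall, 27.75 mm above the worktop = seated cell's axis. x: level, from leaf-spring end to plate; z up. Bay reaches 71 mm behind (-x); seated cell centre 32.5 to 38.5 mm behind, aim 35. The leaf leans 5 mm into the bay, gives way at under 1 N; lower the cell straight down. 11 mm cheeks at each end, 21.5 mm apart, tops 36 mm up; middle 49 mm open for fingers above 18 mm.
- holder_s_plate (a point): Black holder for the 14x50 cell. Point: centre of the round brass plate on an end wall, 25.5 mm above the worktop = seated cell's axis. x: level, from leaf-spring end to plate; z up. Bay reaches 56 mm behind (-x); seated cell centre 25 to 31 mm behind, aim 27.5. Leaf end: brass folded over its wall, near the terminal blocks. 9 mm cheeks at each end, 17 mm apart, tops 33 mm up; middle 38 mm open for fingers above 18 mm.
There are look-alikes about, which are no part of the job. Leave any brown or orange look-alike of the part that bears cell_l_mid alone. Leave any purple look-alike of the part that bears cell_s_mid alone.

How it is judged (in metres and radians):
At the end, for the whole second after the job is handed in: Each of the three cells lies at rest in the holder of its own size: its centre within 6 mm sideways and 4 mm in height of the seat, between the two end contacts, its axis within 0.14 rad of the holder's, its button end towards the contact plate (x of cell_l_mid in the frame of holder_l_plate between -0.0415 and -0.0295 m and y of cell_l_mid in the frame of holder_l_plate between -0.006 and 0.006 m and z of cell_l_mid in the frame of holder_l_plate between -0.004 and 0.004 m and x of holder_l_plate in the frame of cell_l_mid above 0 m and angle between the x axis of cell_l_mid and the x axis of holder_l_plate, either way round below 0.14 rad and linear speed of each of cell_l, cell_m, cell_s below 0.02 m/s and x of cell_m_mid in the frame of holder_m_plate between -0.0415 and -0.0295 m and y of cell_m_mid in the frame of holder_m_plate between -0.006 and 0.006 m and z of cell_m_mid in the frame of holder_m_plate between -0.004 and 0.004 m and x of holder_m_plate in the frame of cell_m_mid above 0 m and angle between the x axis of cell_m_mid and the x axis of holder_m_plate, either way round below 0.14 rad and x of cell_s_mid in the frame of holder_s_plate between -0.034 and -0.022 m and y of cell_s_mid in the frame of holder_s_plate between -0.006 and 0.006 m and z of cell_s_mid in the frame of holder_s_plate between -0.004 and 0.004 m and x of holder_s_plate in the frame of cell_s_mid above 0 m and angle between the x axis of cell_s_mid and the x axis of holder_s_plate, either way round below 0.14 rad); the robot touches nothing.
It fails at once if the fattest cell, which fits no holder, is shifted by more than 25 mm (distance of cell_xl_mid from where it was at the start of the episode above 0.025 m).
It fails at once if the thinnest cell, which fits no holder, is shifted by more than 25 mm (distance of cell_xs_mid from where it was at the start of the episode above 0.025 m).
It also fails if it takes over 77 s, if anything falls off the work surface, if the arm or the gripper's body presses on something with over 40 N, if the wrist force passes 120 N, or if a joint passes its speed limit or range.

ROBOT

A 6-joint arm with a two-finger parallel gripper is mounted at the origin on a cart in front of the work surface, level with it; the furniture and walls round the work are solid. World frame = base frame: x ahead of the robot, y to its left, z up, the work surface at z = 0. Lengths are in m, angles in degrees, forces in N, time in s.
With the tool pointing down it reaches from about 0.4 to 0.825 m from the base axis. Payload 7 kg.
Tool frame: the origin (TCP) lies midway between the tips of the shut fingers; the grasp point (between the pads) lies 19 mm behind it (ctrl.hold_point_z is the distance from the TCP to the grasp point, in m); z points along the fingers, y is the line along which they close (so a half turn about z gives the same grasp; the last joint's range is limited). The gripper opens to 88 mm and grips with 3 to 60 N. Pads are 19 mm wide; open, the fingers measure 130 mm over their backs; the gripper's body (78 mm by 193 mm) begins 47 mm behind the grasp point.
Start: joints at [92.596, 20.546, 0.682, 0, -70.136, -16.507], TCP at [0.162, 0.655, 0.227] pointing down, gripper open.
Joint ranges: [-176.03, 176.03], [-82.01, 121.73], [-58.28, 71.71], [-173.87, 95.51], [-174.79, -0.11], [-173.66, 173.66]. Speed limits (degrees/s): [136.94, 136.94, 172.46, 180, 180, 180].

INTERFACE

Orientations are given as [roll, pitch, yaw] about the fixed x, y, z axes, in that order (R = Rz(yaw) Ry(pitch) Rx(roll)).
In Python, from plant import ctrl gives the robot as it stands.
- The arm moves only by the tool apply_moves, never from a script. Its argument "deltas" is a list of rows, each an object with "fingers": the finger opening in mm, from 0 to 87.6; "delta_pos": the shift along the tool's x, y, z in mm, a list of three; "angular": the turn, a rotation vector about the tool's x, y, z in degrees, a list of three. A call has 1 to 10 rows; each row is the pose to reach, as a shift and turn from the pose commanded when the call began, along the tool's axes at that moment; what a row does not reach only later rows make up. A row lasts 1/10 s, in which the tool goes at most 50 mm and 8.59 degrees, less where a joint would pass 70% of its speed; a pose out of reach is approached as far as the arm can. A call with a gripper value outside its range is refused whole. The fingers move at their own pace and stop on an object; the grip force is fixed at half the most. Time passes only in rows, so rows that repeat a pose let the fingers close. It gives the time, the measured TCP pose, the force, the opening and the grip force at its end, in the units of the state.
- ctrl.get_obs(): the state, without advancing time (a new reading comes with each control period).
- ctrl.snapshot(name): name is "side" or "top"; returns the picture (420x560x3 uint8, red, green, blue); there is no depth.
- ctrl.camera_params(name): a dict with "fx", "fy", "cx", "cy" (pixels), "dist_coeffs" ([k1, k2, p1, p2, k3] as OpenCV has them; the pictures are not rectified), "cam_to_world" (4x4, takes a point from camera to world coordinates). Camera axes: x right, y up, looking along -z (the intrinsics and any distortion apply to the point x, -y, -z); pixel columns grow to the right and rows downward; lengths in m; the calibration is good to about 2 mm. A picture is of the moment at which its call begins. camera_params takes no time and is no camera call.
- ctrl.close_job(): hands the job in; it is judged then, once.
The state is a dict: "clock": time; "joint_pos": joint angles; "qvel": joint speeds; "tau": joint torques, N m; "tool_pos": TCP position; "orientation": TCP orientation; "force": force on the tool from outside, world axes, zero at the start; "moment": the same for the moment, N m; "opening": finger opening in m; "gripper_force": force on a finger pad.
Only numpy, scipy, OpenCV 4.12 (cv2) and the standard library are available. Lean on these libraries where they do the work, as an engineer would, in place of code of your own. Each camera call takes 0.05 s, during which the arm holds its last target. There are 200 camera calls.

## Working session

There is one attempt and no reset: what is moved stays moved. The work goes in short steps, Python scripts to look and compute and a tool call to move; the robot and the scene stay as the last step left them, time stands still between calls to the robot, and variables do not carry over. Pictures are saved under pics/ and viewed, at most 14 in all, crops included, and the job is handed in when it is done.

Besides the shell and the picture viewer there is one more tool, called after "Emit:" as name(argument=value, ...) on one line, values as JSON. apply_moves: Moves the arm, as the interface text tells. Its arguments: {"type":"object","properties":{"deltas":{"type":"array"}},"required":["deltas"]}

```bash
mkdir -p pics; ls; python3 - <<'E'
from plant import ctrl
import cv2,numpy as np
for n in ("top","side"):
    im=ctrl.snapshot(n); cv2.imwrite(f"pics/{n}0.png",im[:,:,::-1]); p=ctrl.camera_params(n)
    print(n,{k:np.round(v,4).tolist() for k,v in p.items()})
print(ctrl.get_obs(), ctrl.hold_point_z)
E
```

```text
pics
top {'fx': 493.2087, 'fy': 493.2087, 'cx': 274.8822, 'cy': 206.5961, 'dist_coeffs': [0.0168, 0.0, 0.0, 0.0, 0.0], 'cam_to_world': [[-0.0521, 0.975, -0.2159, 0.3231], [-0.9986, -0.0504, 0.0134, 0.2821], [0.0022, 0.2163, 0.9763, 1.1849], [0.0, 0.0, 0.0, 1.0]]}
side {'fx': 455.7975, 'fy': 455.7975, 'cx': 283.0284, 'cy': 203.058, 'dist_coeffs': [-0.1236, 0.0, 0.0, 0.0, 0.0], 'cam_to_world': [[0.392, -0.5041, 0.7696, 1.2871], [0.9199, 0.2233, -0.3224, -0.0471], [-0.0094, 0.8343, 0.5512, 0.6011], [0.0, 0.0, 0.0, 1.0]]}
{'clock': 0.1, 'joint_pos': array([ 9.25956987e+01,  2.05889695e+01,  6.39699536e-01, -1.68038781e-02,
       -7.01346736e+01, -1.65076320e+01]), 'qvel': array([ 0.02686319, -0.0275303 ,  0.11283839,  0.10528338,  0.05737447,
       -0.1272623 ]), 'tau': array([-2.02723684e-03, -5.84166169e+01,  2.93750900e+01,  7.01558590e+00,
        1.01272931e-02, -4.95669417e-05]), 'tool_pos': array([0.1622082 , 0.6547861 , 0.22570594]), 'orientation': array([ 1.79915027e+02, -8.70769899e-03, -1.39176485e+01]), 'force': array([0.11311634, 0.11731588, 0.45700774]), 'moment': array([ 0.00761794, -0.01939458, -0.05386488]), 'gripper_force': 0.0, 'opening': 0.0877614387011475} 0.0188
```

View pics/top0.png

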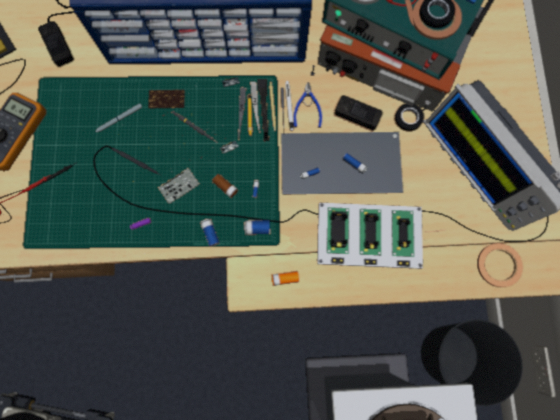

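View pics/side0.png

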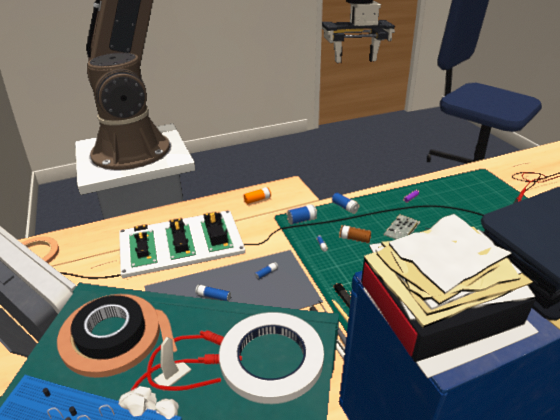

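The top view shows five blue cells at about (355,162), (311,173), (255,188), (208,232) and (257,228). The look-alikes are brown at (225,185), orange at (285,278) and purple at (140,223). The holders are at (338,232), (371,232) and (403,232). I'll enlarge this area and segment the blue wraps.

```bash
cat > h.py <<'E'
from plant import ctrl
import cv2,numpy as np
P={n:ctrl.camera_params(n) for n in("top","side")}
def K(n): p=P[n]; return np.array([[p['fx'],0,p['cx']],[0,p['fy'],p['cy']],[0,0,1.]]),np.array(p['dist_coeffs'])
def ray(n,uv):
    k,d=K(n); x=cv2.undistortPoints(np.array(uv,float).reshape(-1,1,2),k,d)[:,0]
    T=np.array(P[n]['cam_to_world']); D=np.c_[x[:,0],-x[:,1],-np.ones(len(x))]@T[:3,:3].T
    return T[:3,3],D
def onz(n,uv,z): o,D=ray(n,uv); return o+D*((z-o[2])/D[:,2])[:,None]
def proj(n,X):
    k,d=K(n); T=np.array(P[n]['cam_to_world']); R=T[:3,:3]@np.diag([1,-1,-1]); 
    return cv2.projectPoints(np.array(X,float).reshape(-1,1,3),cv2.Rodrigues(R.T)[0],-R.T@T[:3,3],k,d)[0][:,0]
def tri(a,b):
    (o1,D1),(o2,D2)=ray("top",a),ray("side",b); out=[]
    for u,v in zip(D1,D2):
        s=np.linalg.lstsq(np.c_[u,-v],o2-o1,rcond=None)[0]; p,q=o1+u*s[0],o2+v*s[1]
        out.append(np.r_[(p+q)/2,np.linalg.norm(p-q)])
    return np.array(out)
E
python3 - <<'E'
from h import *
for n,box in(("top",(190,130,240,150)),("side",(110,165,270,160))):
    im=cv2.imread(f"pics/{n}0.png"); x,y,w,h=box
    s=800/w if n=="side" else 800/w
    c=cv2.resize(im[y:y+h,x:x+w],None,fx=s,fy=s,interpolation=cv2.INTER_CUBIC); cv2.imwrite(f"pics/{n}0c.png",c); print(n,s,c.shape)
    hsv=cv2.cvtColor(im,cv2.COLOR_BGR2HSV); m=cv2.inRange(hsv,(105,120,60),(125,255,255))
    k,l,st,ce=cv2.connectedComponentsWithStats(m)
    for i in range(1,k):
        if st[i,4]>15 and x<ce[i,0]<x+w and y<ce[i,1]<y+h:
            pts=np.argwhere(l==i)[:,::-1].astype(np.float32); r=cv2.minAreaRect(pts)
            print(np.round(ce[i],1),st[i,4],np.round(r[1],1),round(r[2],1),np.round(onz(n,[ce[i]],.012)[0],3))
E
```

```text
top 3.3333333333333335 (500, 800, 3)
[351.5 160.5] 119 [17.2  6.9] 35.5 [0.69  0.07  0.012]
[313.2 171.4] 54 [ 4.7 10.8] 71.6 [0.667 0.167 0.012]
[254.8 192.1] 29 [8. 3.] 90.0 [0.621 0.313 0.012]
[260.6 226.6] 215 [13. 17.] 90.0 [0.535 0.303 0.012]
[210.6 234.9] 180 [18.2 10.1] 69.0 [0.521 0.424 0.012]
side 2.962962962962963 (474, 800, 3)
[340.  199.4] 156 [17.2 10.3] 29.1 [0.505 0.427 0.012]
[299.8 214.3] 226 [13.1 17.5] 76.0 [0.523 0.314 0.012]
[319.7 239.8] 23 [6.3 3.1] 63.4 [0.624 0.313 0.012]
[263.4 271.5] 91 [ 6.6 13.6] 60.3 [0.669 0.17  0.012]
[215.7 293. ] 225 [23.6  9.8] 12.5 [0.688 0.069 0.012]
[379.9 314.1] 22 [25.   0.9] 53.6 [0.852 0.314 0.012]
```

View pics/top0c.png

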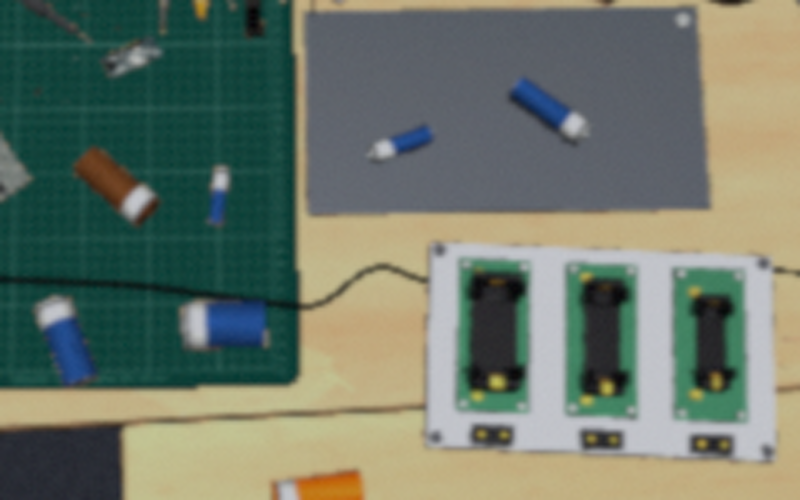

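View pics/side0c.png

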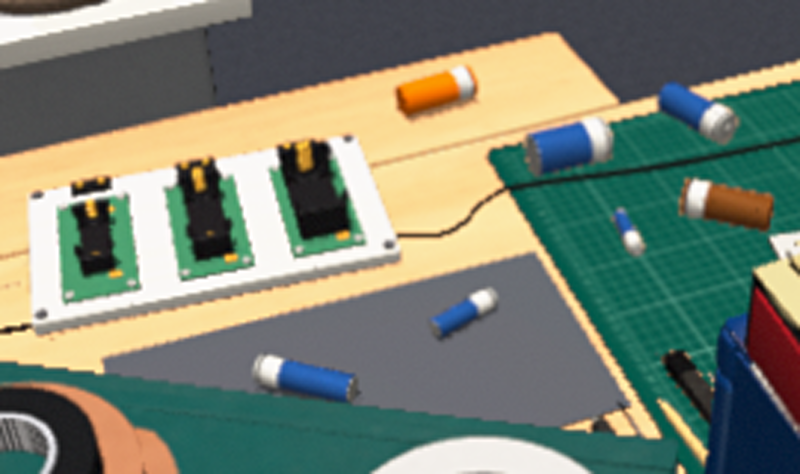

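The cells on the mats, in full-picture pixels:
- **m:** (355,162), with its button to the lower right.
- **s:** (311,173), with its button to the left.
- **xs:** (255,188).
- **xl:** (257,228), 13 px wide.
- **l:** (208,232), 10 px wide, with its button up and to the left.

The crops confirm these by colour and size. The brown, orange and purple ones are look-alikes.

The holders from left to right are L, M and S. On all three the brass leaf is at the terminal-block end, so the contact plate is at +x. Next I'll measure them.

```bash
cat > cells.py <<'E'
from h import *
def seg(n,im,c,r=22):
    """blue and white masks (4x upsampled) near pixel c; returns blue, white contours in px"""
    x,y=int(c[0])-r,int(c[1])-r; p=cv2.resize(im[y:y+2*r,x:x+2*r],None,fx=4,fy=4,interpolation=cv2.INTER_CUBIC)
    hsv=cv2.cvtColor(p,cv2.COLOR_BGR2HSV)
    b=cv2.inRange(hsv,(105,110,50),(125,255,255)); w=cv2.inRange(hsv,(0,0,150),(180,70,255))
    out=[]
    for m in(b,w):
        k,l,st,ce=cv2.connectedComponentsWithStats(m)
        ok=[i for i in range(1,k) if st[i,4]>40]
        cen=2*r if m is b else None
        i=min(ok,key=lambda i:np.hypot(*(ce[i]-(2*r*2 if m is b else bc)))) if ok else None
        if m is b: bc=ce[i]
        q=np.argwhere(l==i)[:,::-1]
        out.append((q+.5)/4-.5+[x,y])
    return out
E
python3 - <<'E'
from cells import *
T=cv2.imread("pics/top0.png"); S=cv2.imread("pics/side0.png")
C={'l':((210.6,234.9),(340,199.4),13.25,65),'m':((351.5,160.5),(215.7,293),9.25,65),'s':((313.2,171.4),(263.4,271.5),7,50)}
for k,(a,b,r,L) in C.items():
    B,W=seg("top",T,a); z=3e-3+r/1e3
    bs,ws=seg("side",S,b)
    t=tri([B.mean(0),W.mean(0)],[bs.mean(0),ws.mean(0)]); print(k,"tri blue/white",np.round(t,4).tolist())
    for nm,b_,w_ in(("top",B,W),("side",bs,ws)):
        X=onz(nm,b_,z)[:,:2]; Y=onz(nm,w_,z)[:,:2]
        d=Y.mean(0)-X.mean(0); d/=np.linalg.norm(d); n_=np.array([-d[1],d[0]]); A=np.r_[X,Y]; o=X.mean(0)
        f=lambda Q,v:np.round(np.percentile((Q-o)@v,[.5,99.5])*1e3,1)
        e=f(X,d)[0]; lat=f(X,n_).mean()
        c=o+d*(e+L/2)/1e3+n_*lat/1e3
        print(nm,"len blue",f(X,d),"white",f(Y,d),"width",f(X,n_),f(Y,n_),"ang",round(np.degrees(np.arctan2(d[1],d[0])),1),"centre",np.round(c,4))
E
```

```text
l tri blue/white [[0.5183, 0.4212, 0.0218, 0.0038], [0.5413, 0.426, 0.0421, 0.0109]]
top len blue [-22.1  22.5] white [24.1 37.8] width [-12.1  12.1] [-10.4  10.3] ang 20.4 centre [0.5299 0.4273]
side len blue [-18.  18.] white [16.5 22. ] width [-31.   29.2] [-10.9  12.3] ang 104.2 centre [0.5078 0.438 ]
m tri blue/white [[0.6896, 0.0693, 0.0131, 0.0013], [0.6711, 0.0459, 0.0166, 0.002]]
top len blue [-21.9  21.4] white [22.9 36.1] width [-10.3  10. ] [-7.7  7.3] ang -126.2 centre [0.6836 0.0613]
side len blue [-24.   24.2] white [22.2 42.8] width [-12.6  12.3] [-10.6  11.1] ang -134.0 centre [0.6824 0.0628]
s tri blue/white [[0.6675, 0.1682, 0.0117, 0.0036], [0.6608, 0.1898, 0.0144, 0.0043]]
top len blue [-14.3  14.1] white [15.5 28.6] width [-6.6  6.8] [-5.8  5.6] ang 106.0 centre [0.6643 0.1765]
side len blue [-17.1  16.4] white [15.5 35.2] width [-9.1  9.6] [-8.6  8.6] ang 112.5 centre [0.6631 0.1777]
```

```bash
python3 - <<'E'
from cells import *
T=cv2.imread("pics/top0.png"); S=cv2.imread("pics/side0.png")
def comps(im,box,kind,f=4):
    x,y,w,h=box; p=cv2.resize(im[y:y+h,x:x+w],None,fx=f,fy=f,interpolation=cv2.INTER_CUBIC); hsv=cv2.cvtColor(p,cv2.COLOR_BGR2HSV)
    if kind=="pcb":
        m=cv2.inRange(hsv,(60,80,60),(90,255,255)); m=cv2.morphologyEx(m,cv2.MORPH_CLOSE,np.ones((9,9)))
    elif kind=="black": m=cv2.inRange(hsv,(0,0,0),(180,255,58))
    else: m=cv2.inRange(hsv,(15,110,130),(35,255,255))
    c,_=cv2.findContours(m,cv2.RETR_EXTERNAL,cv2.CHAIN_APPROX_NONE)
    return [(q[:,0]+.5)/f-.5+[x,y] for q in c if cv2.contourArea(q)>(1500 if kind!="brass" else 40)]
for nm,im,box in(("top",T,(312,198,118,74)),("side",S,(112,200,132,78))):
    for kind in("pcb","black","brass"):
        for q in comps(im,box,kind):
            r=cv2.minAreaRect(q.astype(np.float32)); 
            z={"pcb":.014,"black":.036,"brass":.036}[kind]
            X=onz(nm,cv2.boxPoints(r),z)[:,:2]*1e3
            print(nm,kind,np.round(r[0],1),np.round(r[1],1),"ctr mm",np.round(X.mean(0),1),"corners",np.round(X,0).astype(int).tolist() if kind!="brass" else "")
E
```

```text
top pcb [362.7 231. ] [ 5.3 38.3] ctr mm [511.5  58.4] corners [[465, 69], [558, 60], [558, 47], [465, 57]]
top pcb [402.5 233.1] [45.2 20.3] ctr mm [501.6 -36.5] corners [[557, -17], [555, -66], [446, -56], [448, -7]]
top pcb [371.9 231.6] [17.  44.9] ctr mm [508.9  36.5] corners [[456, 62], [565, 51], [562, 10], [453, 22]]
top pcb [331.  226.2] [18.6 43.6] ctr mm [527.  133.3] corners [[491, 179], [585, 126], [562, 87], [470, 141]]
top black [403.5 232.3] [27.5 11.8] ctr mm [499.7 -33.2] corners [[533, -22], [532, -50], [467, -44], [467, -17]]
top black [371.  230.6] [34.  13.2] ctr mm [507.8  42.9] corners [[549, 55], [547, 23], [466, 31], [468, 62]]
top black [338.5 229.1] [16.5 34.9] ctr mm [515.3 119.2] corners [[475, 142], [558, 135], [556, 96], [472, 104]]
top brass [365.5 249.6] [2.  2.8] ctr mm [463.2  60. ] corners 
top brass [332.8 248.2] [1.8 2.2] ctr mm [470.4 136.3] corners 
top brass [398.4 247.9] [2.8 2.8] ctr mm [463.4 -17.2] corners 
top brass [371.6 246. ] [3.2 2.5] ctr mm [471.   44.9] corners 
top brass [404.5 244. ] [3.2 1.8] ctr mm [471.8 -32.5] corners 
top b
[... 1466 characters left out ...]
[1.4 7.9] ctr mm [449.9 -55.6] corners 
side brass [176.4 224.9] [7.9 3.8] ctr mm [483.8  43.9] corners 
side brass [239.  219.3] [2.3 9.2] ctr mm [517.9 172.6] corners 
side brass [157.3 222. ] [ 3.7 51.2] ctr mm [456.8   8.2] corners 
side brass [192.2 214.3] [ 2.9 10.1] ctr mm [458.9  84.4] corners 
side brass [210.9 212.9] [15.  13.3] ctr mm [469.4 123.7] corners 
side brass [224.  209.5] [0.8 6.2] ctr mm [469.1 153.9] corners 
side brass [195.9 207.8] [ 5.3 22.1] ctr mm [436.9  98.1] corners 
side brass [221.6 201. ] [1.2 4.5] ctr mm [433.8 158.9] corners 
side brass [214.6 202. ] [3.2 7.5] ctr mm [431.2 143. ] corners 
side brass [160.2 211.5] [ 10.3 101.1] ctr mm [418.7  23.7] corners
```

```bash
cat > go.py <<'E'
# go.py x y z yaw (mm, deg): delta in tool axes from the measured pose
from plant import ctrl
import sys,numpy as np
from scipy.spatial.transform import Rotation as R
o=ctrl.get_obs(); t=np.array([float(a) for a in sys.argv[1:4]]); yaw=float(sys.argv[4])
R0=R.from_euler("xyz",o["orientation"],degrees=True); R1=R.from_euler("xyz",[180,0,yaw],degrees=True)
print("t",round(o["clock"],2),"pos",np.round(o["tool_pos"]*1e3,1),"rpy",np.round(o["orientation"],2),"F",np.round(o["force"],1),"open",round(o["opening"]*1e3,1),"j6",round(o["joint_pos"][5],1))
print("delta_pos",np.round(R0.inv().apply(t-o["tool_pos"]*1e3),1),"angular",np.round((R0.inv()*R1).as_rotvec(degrees=True),2))
E
python3 go.py 530 427 80 20.4
```

```text
t 0.1 pos [162.2 654.8 225.7] rpy [ 1.7992e+02 -1.0000e-02 -1.3920e+01] F [0.1 0.1 0.5] open 87.8 j6 -16.5
delta_pos [411.8 132.4 146. ] angular [ 9.000e-02  2.000e-02 -3.432e+01]
```

Emit:
apply_moves(deltas=[{"fingers": 55, "delta_pos": [412, 132, 146], "angular": [0, 0, -34.3]}, {"fingers": 55, "delta_pos": [412, 132, 146], "angular": [0, 0, -34.3]}, {"fingers": 55, "delta_pos": [412, 132, 146], "angular": [0, 0, -34.3]}, {"fingers": 55, "delta_pos": [412, 132, 146], "angular": [0, 0, -34.3]}, {"fingers": 55, "delta_pos": [412, 132, 146], "angular": [0, 0, -34.3]}, {"fingers": 55, "delta_pos": [412, 132, 146], "angular": [0, 0, -34.3]}, {"fingers": 55, "delta_pos": [412, 132, 146], "angular": [0, 0, -34.3]}, {"fingers": 55, "delta_pos": [412, 132, 146], "angular": [0, 0, -34.3]}, {"fingers": 55, "delta_pos": [412, 132, 146], "angular": [0, 0, -34.3]}, {"fingers": 55, "delta_pos": [412, 132, 146], "angular": [0, 0, -34.3]}])

```text
clock: 1.1
tool_pos: [0.5329, 0.4235, 0.0773]
orientation: [179.9, 0.2, 20.1]
force: [0.2, 0.2, 0.3]
opening: 0.0551
gripper_force: 0.0
```

Emit:
apply_moves(deltas=[{"fingers": 55, "delta_pos": [0, 0, 0], "angular": [0, 0, 0]}, {"fingers": 55, "delta_pos": [0, 0, 0], "angular": [0, 0, 0]}, {"fingers": 55, "delta_pos": [0, 0, 0], "angular": [0, 0, 0]}])

```text
clock: 1.4
tool_pos: [0.5297, 0.4292, 0.0812]
orientation: [-180.0, -0.0, 20.5]
force: [-0.4, -0.9, 0.3]
opening: 0.0549
gripper_force: 0.0
```

```bash
python3 go.py 530 427 4.5 20.4; python3 - <<'E'
from h import *
a=ctrl.snapshot("top")[:,:,::-1];b=ctrl.snapshot("side")[:,:,::-1]
cv2.imwrite("pics/top1.png",a);cv2.imwrite("pics/side1.png",b)
f=lambda im,x,y,w,h,s:cv2.resize(im[y:y+h,x:x+w],None,fx=s,fy=s,interpolation=cv2.INTER_CUBIC)
cv2.imwrite("pics/c1.png",np.hstack([f(a,160,180,130,100,3),f(b,270,130,130,100,3)]))
E
```

```text
t 1.4 pos [529.7 429.2  81.2] rpy [-1.7997e+02 -5.0000e-02  2.0470e+01] F [-0.4 -0.9  0.3] open 54.9 j6 55.1
delta_pos [-0.5  2.2 76.7] angular [-0.03 -0.05  0.07]
```

View pics/c1.png

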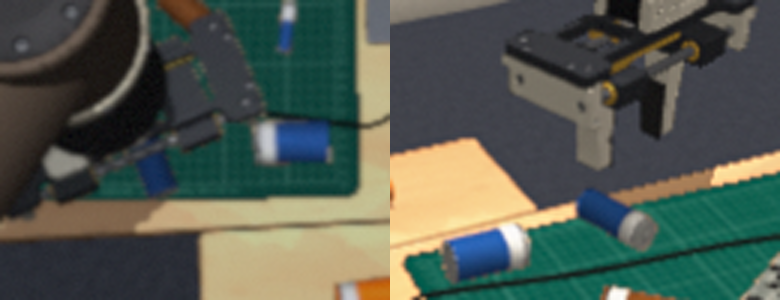

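The crop shows the open fingers straddling the thick cell, across its axis, with XL clear of the fingers. Lower and grip.

Emit:
apply_moves(deltas=[{"fingers": 55, "delta_pos": [0, 1.5, 30], "angular": [0, 0, 0]}, {"fingers": 55, "delta_pos": [0, 1.5, 55], "angular": [0, 0, 0]}, {"fingers": 55, "delta_pos": [0, 1.5, 70], "angular": [0, 0, 0]}, {"fingers": 55, "delta_pos": [0, 1.5, 75], "angular": [0, 0, 0]}, {"fingers": 55, "delta_pos": [0, 1.5, 75], "angular": [0, 0, 0]}, {"fingers": 55, "delta_pos": [0, 1.5, 75], "angular": [0, 0, 0]}, {"fingers": 55, "delta_pos": [0, 1.5, 75], "angular": [0, 0, 0]}])

```text
clock: 2.2
tool_pos: [0.5316, 0.4273, 0.0069]
orientation: [-179.9, -0.1, 20.4]
force: [0.8, 0.3, 0.2]
opening: 0.0548
gripper_force: 0.0
```

```bash
python3 go.py 530 427 5 20.4
```

```text
t 2.2 pos [531.6 427.3   6.9] rpy [-1.7994e+02 -1.0000e-01  2.0410e+01] F [0.8 0.3 0.2] open 54.8 j6 55.3
delta_pos [-1.6 -0.2  1.9] angular [-0.06 -0.1   0.01]
```

Emit:
apply_moves(deltas=[{"fingers": 40, "delta_pos": [-1, 0, 1.5], "angular": [0, 0, 0]}, {"fingers": 30, "delta_pos": [-1, 0, 1.5], "angular": [0, 0, 0]}, {"fingers": 20, "delta_pos": [-1, 0, 1.5], "angular": [0, 0, 0]}, {"fingers": 15, "delta_pos": [-1, 0, 1.5], "angular": [0, 0, 0]}, {"fingers": 15, "delta_pos": [-1, 0, 1.5], "angular": [0, 0, 0]}, {"fingers": 15, "delta_pos": [-1, 0, 1.5], "angular": [0, 0, 0]}, {"fingers": 15, "delta_pos": [-1, 0, 1.5], "angular": [0, 0, 0]}])

```text
clock: 2.9
tool_pos: [0.5301, 0.4263, 0.0042]
orientation: [-180.0, -0.0, 20.4]
force: [-0.6, -0.1, 0.8]
opening: 0.0257
gripper_force: 30.0
```

```bash
python3 go.py 530 427 80 20.4
```

```text
t 2.9 pos [530.1 426.3   4.2] rpy [-1.800e+02 -1.000e-02  2.039e+01] F [-0.6 -0.1  0.8] open 25.7 j6 55.2
delta_pos [  0.1  -0.7 -75.8] angular [-0.   -0.01 -0.01]
```

Emit:
apply_moves(deltas=[{"fingers": 15, "delta_pos": [0, 0, -40], "angular": [0, 0, 0]}, {"fingers": 15, "delta_pos": [0, 0, -80], "angular": [0, 0, 0]}, {"fingers": 15, "delta_pos": [-118, 283, -81], "angular": [0, 0, 25.9]}, {"fingers": 15, "delta_pos": [-118, 283, -81], "angular": [0, 0, 25.9]}, {"fingers": 15, "delta_pos": [-118, 283, -81], "angular": [0, 0, 25.9]}, {"fingers": 15, "delta_pos": [-118, 283, -81], "angular": [0, 0, 25.9]}, {"fingers": 15, "delta_pos": [-118, 283, -81], "angular": [0, 0, 25.9]}, {"fingers": 15, "delta_pos": [-118, 283, -81], "angular": [0, 0, 25.9]}, {"fingers": 15, "delta_pos": [-118, 283, -81], "angular": [0, 0, 25.9]}, {"fingers": 15, "delta_pos": [-118, 283, -81], "angular": [0, 0, 25.9]}])

```text
clock: 3.9
tool_pos: [0.5179, 0.1183, 0.0853]
orientation: [-180.0, -0.0, -5.7]
force: [0.7, 1.0, -0.3]
opening: 0.0255
gripper_force: 30.0
```

Emit:
apply_moves(deltas=[{"fingers": 15, "delta_pos": [0, 0, 0], "angular": [0, 0, 0]}, {"fingers": 15, "delta_pos": [0, 0, 0], "angular": [0, 0, 0]}, {"fingers": 15, "delta_pos": [0, 0, 0], "angular": [0, 0, 0]}, {"fingers": 15, "delta_pos": [0, 0, 0], "angular": [0, 0, 0]}, {"fingers": 15, "delta_pos": [0, 0, 0], "angular": [0, 0, 0]}])

```text
clock: 4.4
tool_pos: [0.518, 0.1204, 0.0849]
orientation: [180.0, 0.0, -5.5]
force: [-0.4, 0.7, 0.1]
opening: 0.0255
gripper_force: 30.0
```

```bash
python3 go.py 518 120 50 -5.5; python3 - <<'E'
from h import *
a=ctrl.snapshot("top")[:,:,::-1];b=ctrl.snapshot("side")[:,:,::-1]
cv2.imwrite("pics/top2.png",a);cv2.imwrite("pics/side2.png",b)
f=lambda im,x,y,w,h,s:cv2.resize(im[y:y+h,x:x+w],None,fx=s,fy=s,interpolation=cv2.INTER_CUBIC)
cv2.imwrite("pics/c2.png",np.hstack([f(a,290,180,100,100,4),f(b,170,150,100,100,4)]))
E
```

```text
t 4.4 pos [518.  120.4  84.9] rpy [ 1.7999e+02  1.0000e-02 -5.4600e+00] F [-0.4  0.7  0.1] open 25.5 j6 50.3
delta_pos [ 0.   0.4 34.9] angular [0.01 0.01 0.04]
```

View pics/c2.png

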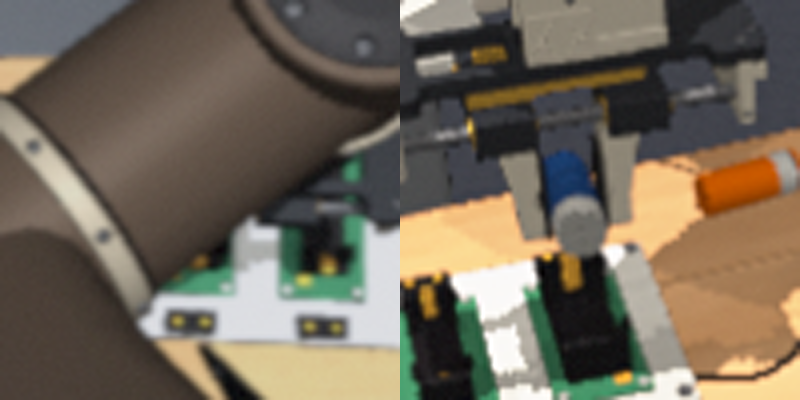

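The cell hangs between the fingers over holder L, with its steel button end facing the side camera, which is +x. Its end face is at about side pixel (215.5,206). I'll check the side camera against the robot pose using that face.

```bash
python3 - <<'E'
from h import *
im=cv2.imread("pics/side2.png")
a=np.radians(-5.46); d=np.array([np.cos(a),np.sin(a),0]); n=np.array([-d[1],d[0],0]); c=np.array([.518,.1204,.0849+.01205])
print("pred face +30.5",proj("side",[c+d*.0305]),"minus",proj("side",[c-d*.0325]))
x,y,w,h=195,170,45,50; p=cv2.resize(im[y:y+h,x:x+w],None,fx=8,fy=8,interpolation=cv2.INTER_CUBIC); hsv=cv2.cvtColor(p,cv2.COLOR_BGR2HSV)
b=cv2.inRange(hsv,(100,110,50),(125,255,255)); q=np.argwhere(b)[:,::-1]
to=lambda q:(q+.5)/8-.5+[x,y]
print("blue",to(q.mean(0)),to(q.min(0)),to(q.max(0)))
# horizontal extents per row of blue, and of the end face (gray, bounded by contrast)
for yy in range(190,216,2):
    r=im[yy,200:232].astype(int); print(yy,' '.join(f"{v.max():3d}{'b' if v[0]>v[2]+40 else ' '}" for v in r))
E
```

```text
pred face +30.5 [[215.57097775 208.8404149 ]] minus [[210.04524778 192.76900985]]
blue [210.97307306 193.66972157] [205.1875 187.0625] [218.9375 202.0625]
190 142  142  141  135   83   48   88b 105b 108b 109b 109b 109b 106b 104b  97b  85b  69   63   23   26   63  113  141  142  141  141  140  142  123   98  130  171 
192 141  140  141  136   93   38   70b 101b 106b 103b 101b  96b  96b  93b  91b  88b  79b  58   27   23   54  106  141  141  140  140  139  145  203  247  247  247 
194 140  140  141  139  117   40   56   90b  93b  97b  99b 102b 104b 103b  98b  89b  84b  74  101   36   41   96  138  141  140  140  141  154  219  247  246  246 
196 141  140  141  142  131   51   47   85b  91b  93b  97b  97b  96b  94b  92b  88b  87b  81   61   25   30   83  130  137  142  140  140  166  227  248  247  247 
198 141  140  141  136   95   35   39   74b  90b  92b  94b  96b  94b 100b 106  102b  94b  86b  66b  36   28   71  115  135  141  139  143  188  240  247  246  246 
200 138  140  140  129  103   42   31   63   86b  97b 116  134  156  159  159  155  150  141  116   81   36   59  111  139  1
[... 485 characters left out ...]
 212  219  227  232  240  248  249  248  248 
208 187  139  135  137  137  129   89   64  115  117  106  107  109  108  110  111  110  109  110  108  111  169  241  250  249  249  249  248  248  248  248  247 
210 239  217  218  226  233  234  234  223  232  181  117  108  110  108  106  105  103  108  107  107  133  212  249  248  244  234  216  194  211  237  246  249 
212 248  248  248  249  250  248  239  232  228  203  146  114  110  108  107  107  107  108  101  106  188  249  253  251  252  242  157  101  114  157  209  243 
214 248  248  245  175   95  127  218  198   71   72  149  179  163  151  116   59   50   42   27   15   56  161  246  254  250  229  191  184  185  188  194  217
```

Emit:
apply_moves(deltas=[{"fingers": 15, "delta_pos": [0, 0.4, 15], "angular": [0, 0, 0]}, {"fingers": 15, "delta_pos": [0, 0.4, 30], "angular": [0, 0, 0]}, {"fingers": 15, "delta_pos": [0, 0.4, 32], "angular": [0, 0, 0]}, {"fingers": 15, "delta_pos": [0, 0.4, 32], "angular": [0, 0, 0]}, {"fingers": 15, "delta_pos": [0, 0.4, 32], "angular": [0, 0, 0]}, {"fingers": 15, "delta_pos": [0, 0.4, 32], "angular": [0, 0, 0]}])

```text
clock: 5.1
tool_pos: [0.5185, 0.1198, 0.0538]
orientation: [-180.0, -0.1, -5.5]
force: [0.3, 0.6, -0.8]
opening: 0.0254
gripper_force: 30.0
```

```bash
python3 go.py 518 120 50 -5.5; python3 - <<'E'
from h import *
b=ctrl.snapshot("side")[:,:,::-1]
cv2.imwrite("pics/side3.png",b); o=cv2.imread("pics/side0.png")
f=lambda im,x,y,w,h,s:cv2.resize(im[y:y+h,x:x+w],None,fx=s,fy=s,interpolation=cv2.INTER_CUBIC)
cv2.imwrite("pics/c3.png",np.hstack([f(o,190,195,50,65,8),f(b,190,195,50,65,8)]))
E
```

```text
t 5.1 pos [518.5 119.8  53.8] rpy [-1.7996e+02 -6.0000e-02 -5.5000e+00] F [ 0.3  0.6 -0.8] open 25.4 j6 50.4
delta_pos [-0.5 -0.2  3.8] angular [-0.04 -0.06 -0.  ]
```

View pics/c3.png

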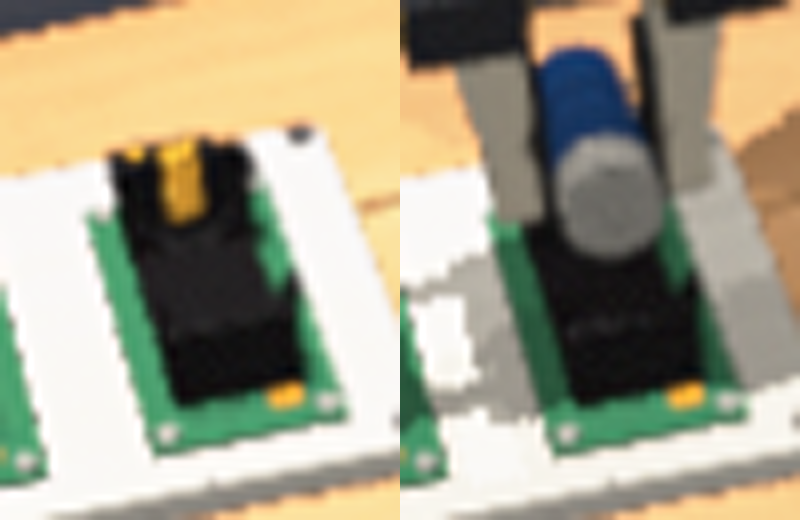

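```bash
python3 - <<'E'
from h import *
a=np.radians(-5.5); d=np.array([np.cos(a),np.sin(a),0]); n=np.array([-d[1],d[0],0])
tcp=np.array([.5185,.1198,.0538]); c=tcp+[0,0,.01205]
obs=np.array([216.0,220.6]); pr=proj("side",[c+d*.0305])[0]; print("pred",pr,"bias",obs-pr)
j=np.c_[proj("side",[c+d*.0305+d*.001])[0]-pr, proj("side",[c+d*.0305+n*.001])[0]-pr, proj("side",[c+d*.0305+[0,0,.001]])[0]-pr]; print("px per mm along,lat,z\n",j.round(3))
print("along,lat mm",np.linalg.solve(j[:,:2],obs-pr))
print("tri pads",tri([(347.2,210.1),(328.9,209.5),(402.5,233.1)],[(211,249),(231.25,245),(142,248.5)]).round(4))
for z in(.008,.012,.016):
    X=onz("side",[(220.0,243.6),(221.1,247)],z); print(z,"wall-bottom mid, pad mid: lateral rel to tcp",((X-tcp)@n*1e3).round(2),"along",((X-tcp)@d*1e3).round(1))
E
```

```text
pred [216.75491573 221.80247186] bias [-0.75491573 -1.20247186]
px per mm along,lat,z
 [[ 0.092  0.488 -0.045]
 [ 0.276 -0.091 -0.403]]
along,lat mm [-4.57839023 -0.68166416]
tri pads [[ 0.5646  0.0932  0.0148  0.0038]
 [ 0.5683  0.1364  0.0141  0.0018]
 [ 0.5017 -0.037   0.0108  0.0009]]
0.008 wall-bottom mid, pad mid: lateral rel to tcp [1.88 1.87] along [28.7 40.5]
0.012 wall-bottom mid, pad mid: lateral rel to tcp [1.24 1.23] along [33.8 45.5]
0.016 wall-bottom mid, pad mid: lateral rel to tcp [0.6 0.6] along [38.8 50.5]
```

Emit:
apply_moves(deltas=[{"fingers": 15, "delta_pos": [0, -2, 6], "angular": [0, 0, 0]}, {"fingers": 15, "delta_pos": [0, -2, 12], "angular": [0, 0, 0]}, {"fingers": 15, "delta_pos": [0, -2, 16], "angular": [0, 0, 0]}, {"fingers": 15, "delta_pos": [0, -2, 19], "angular": [0, 0, 0]}, {"fingers": 15, "delta_pos": [0, -2, 19], "angular": [0, 0, 0]}, {"fingers": 15, "delta_pos": [0, -2, 19], "angular": [0, 0, 0]}])

```text
clock: 5.75
tool_pos: [0.5182, 0.1214, 0.034]
orientation: [180.0, 0.0, -5.5]
force: [-0.1, -0.7, -0.8]
opening: 0.0259
gripper_force: 30.0
```

Emit:
apply_moves(deltas=[{"fingers": 15, "delta_pos": [0, 0, 2], "angular": [0, 0, 0]}, {"fingers": 15, "delta_pos": [0, 0, 4], "angular": [0, 0, 0]}, {"fingers": 15, "delta_pos": [0, 0, 4], "angular": [0, 0, 0]}, {"fingers": 15, "delta_pos": [0, 0, 4], "angular": [0, 0, 0]}])

```text
clock: 6.15
tool_pos: [0.5182, 0.1214, 0.03]
orientation: [180.0, 0.0, -5.5]
force: [1.0, 0.2, -0.6]
opening: 0.0257
gripper_force: 30.0
```

```bash
python3 go.py 518 122 20 -5.5; python3 - <<'E'
from h import *
b=ctrl.snapshot("side")[:,:,::-1]
cv2.imwrite("pics/side4.png",b); a=ctrl.snapshot("top")[:,:,::-1]
f=lambda im,x,y,w,h,s:cv2.resize(im[y:y+h,x:x+w],None,fx=s,fy=s,interpolation=cv2.INTER_CUBIC)
cv2.imwrite("pics/c4.png",f(b,190,185,65,65,8))
E
```

```text
t 6.15 pos [518.2 121.4  30. ] rpy [180.     0.    -5.51] F [ 1.   0.2 -0.6] open 25.7 j6 50.2
delta_pos [-0.3 -0.6 10. ] angular [ 0.    0.   -0.01]
```

View pics/c4.png

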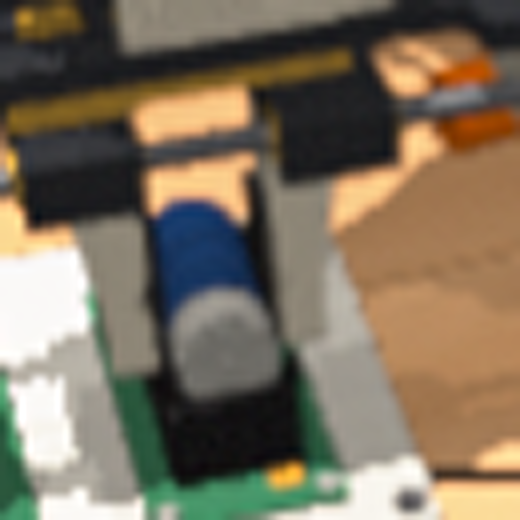

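The button end is dropping behind the plate wall and there is no contact force. I'll continue down gently.

Emit:
apply_moves(deltas=[{"fingers": 15, "delta_pos": [0, 0, 1.5], "angular": [0, 0, 0]}, {"fingers": 15, "delta_pos": [0, 0, 3], "angular": [0, 0, 0]}, {"fingers": 15, "delta_pos": [0, 0, 4], "angular": [0, 0, 0]}, {"fingers": 15, "delta_pos": [0, 0, 4], "angular": [0, 0, 0]}])

```text
clock: 6.65
tool_pos: [0.518, 0.121, 0.0259]
orientation: [180.0, 0.0, -5.5]
force: [1.3, -2.9, 0.8]
opening: 0.0255
gripper_force: 30.0
```

Emit:
apply_moves(deltas=[{"fingers": 15, "delta_pos": [0, 0, 1.5], "angular": [0, 0, 0]}, {"fingers": 15, "delta_pos": [0, 0, 3], "angular": [0, 0, 0]}, {"fingers": 15, "delta_pos": [0, 0, 3], "angular": [0, 0, 0]}, {"fingers": 15, "delta_pos": [0, 0, 3], "angular": [0, 0, 0]}])

```text
clock: 7.05
tool_pos: [0.5178, 0.1208, 0.0228]
orientation: [179.9, 0.0, -5.5]
force: [0.7, -5.2, 0.1]
opening: 0.0257
gripper_force: 30.0
```

Emit:
apply_moves(deltas=[{"fingers": 15, "delta_pos": [0, 1.2, 0], "angular": [0, 0, 0]}, {"fingers": 15, "delta_pos": [0, 1.2, 1.5], "angular": [0, 0, 0]}, {"fingers": 15, "delta_pos": [0, 1.2, 2.5], "angular": [0, 0, 0]}, {"fingers": 15, "delta_pos": [0, 1.2, 2.5], "angular": [0, 0, 0]}, {"fingers": 15, "delta_pos": [0, 1.2, 2.5], "angular": [0, 0, 0]}])

```text
clock: 7.55
tool_pos: [0.5181, 0.1205, 0.0205]
orientation: [-180.0, -0.0, -5.5]
force: [1.3, -0.1, -1.5]
opening: 0.0257
gripper_force: 30.0
```

```bash
python3 go.py 518 120 19.7 -5.5
```

```text
t 7.55 pos [518.1 120.5  20.5] rpy [-179.99   -0.     -5.51] F [ 1.3 -0.1 -1.5] open 25.7 j6 50.3
delta_pos [-0.1  0.5  0.8] angular [-0.01 -0.   -0.01]
```

Emit:
apply_moves(deltas=[{"fingers": 15, "delta_pos": [0, 0.3, 0.7], "angular": [0, 0, 0]}, {"fingers": 15, "delta_pos": [0, 0.3, 0.7], "angular": [0, 0, 0]}, {"fingers": 38, "delta_pos": [0, 0.3, 0.7], "angular": [0, 0, 0]}, {"fingers": 38, "delta_pos": [0, 0.3, 0.7], "angular": [0, 0, 0]}, {"fingers": 38, "delta_pos": [0, 0.3, 0.7], "angular": [0, 0, 0]}, {"fingers": 38, "delta_pos": [0, 0.3, -10], "angular": [0, 0, 0]}, {"fingers": 38, "delta_pos": [0, 0.3, -30], "angular": [0, 0, 0]}, {"fingers": 38, "delta_pos": [0, 0.3, -60], "angular": [0, 0, 0]}, {"fingers": 38, "delta_pos": [0, 0.3, -80], "angular": [0, 0, 0]}, {"fingers": 38, "delta_pos": [0, 0.3, -80], "angular": [0, 0, 0]}])

```text
clock: 8.55
tool_pos: [0.52, 0.121, 0.1045]
orientation: [-179.8, -0.3, -5.5]
force: [0.5, -0.6, -0.3]
opening: 0.0377
gripper_force: 0.0
```

```bash
python3 go.py 683 62 80 -126.2; python3 go.py 664 177 80 -74
```

```text
t 8.55 pos [520.  121.  104.5] rpy [-179.81   -0.3    -5.47] F [ 0.5 -0.6 -0.3] open 37.7 j6 50.3
delta_pos [167.7  43.2  25.2] angular [-4.3000e-01  2.0000e-02  1.2073e+02]
t 8.55 pos [520.  121.  104.5] rpy [-179.81   -0.3    -5.47] F [ 0.5 -0.6 -0.3] open 37.7 j6 50.3
delta_pos [137.8 -69.4  25.4] angular [-0.35 -0.15 68.53]
```

Emit:
apply_moves(deltas=[{"fingers": 45, "delta_pos": [168, 43, 25], "angular": [0, 0, 60]}, {"fingers": 45, "delta_pos": [168, 43, 25], "angular": [0, 0, 60]}, {"fingers": 45, "delta_pos": [168, 43, 25], "angular": [0, 0, 60]}, {"fingers": 45, "delta_pos": [168, 43, 25], "angular": [0, 0, 60]}, {"fingers": 45, "delta_pos": [168, 43, 25], "angular": [0, 0, 60]}, {"fingers": 45, "delta_pos": [168, 43, 25], "angular": [0, 0, 60]}, {"fingers": 45, "delta_pos": [168, 43, 25], "angular": [0, 0, 60]}, {"fingers": 45, "delta_pos": [168, 43, 25], "angular": [0, 0, 60]}])

```text
clock: 9.35
tool_pos: [0.6809, 0.0608, 0.0753]
orientation: [180.0, 0.0, -65.7]
force: [-0.1, -0.1, 0.8]
opening: 0.0453
gripper_force: 0.0
```

Emit:
apply_moves(deltas=[{"fingers": 45, "delta_pos": [0, 0, 0], "angular": [0, 0, 60.7]}, {"fingers": 45, "delta_pos": [0, 0, 0], "angular": [0, 0, 60.7]}, {"fingers": 45, "delta_pos": [0, 0, 0], "angular": [0, 0, 60.7]}, {"fingers": 45, "delta_pos": [0, 0, 0], "angular": [0, 0, 60.7]}, {"fingers": 45, "delta_pos": [0, 0, 0], "angular": [0, 0, 60.7]}, {"fingers": 45, "delta_pos": [0, 0, 0], "angular": [0, 0, 60.7]}, {"fingers": 45, "delta_pos": [0, 0, 0], "angular": [0, 0, 60.7]}, {"fingers": 45, "delta_pos": [0, 0, 0], "angular": [0, 0, 60.7]}, {"fingers": 45, "delta_pos": [0, 0, 0], "angular": [0, 0, 60.7]}, {"fingers": 45, "delta_pos": [0, 0, 0], "angular": [0, 0, 60.7]}])

```text
clock: 10.35
tool_pos: [0.6811, 0.061, 0.0756]
orientation: [180.0, -0.0, -125.9]
force: [0.0, 0.3, -0.0]
opening: 0.0447
gripper_force: 0.0
```

```bash
python3 go.py 683 62 4.5 -126.2; python3 - <<'E'
from h import *
a=ctrl.snapshot("top")[:,:,::-1];b=ctrl.snapshot("side")[:,:,::-1]
cv2.imwrite("pics/top5.png",a);cv2.imwrite("pics/side5.png",b)
f=lambda im,x,y,w,h,s:cv2.resize(im[y:y+h,x:x+w],None,fx=s,fy=s,interpolation=cv2.INTER_CUBIC)
cv2.imwrite("pics/c5.png",np.hstack([f(b,165,190,100,135,4),f(a,310,140,100,135,4)]))
E
```

```text
t 10.35 pos [681.1  61.   75.6] rpy [ 180.     -0.   -125.93] F [ 0.   0.3 -0. ] open 44.7 j6 -57.3
delta_pos [-1.9 -1.  71.1] angular [ 0.   -0.    0.27]
```

View pics/c5.png

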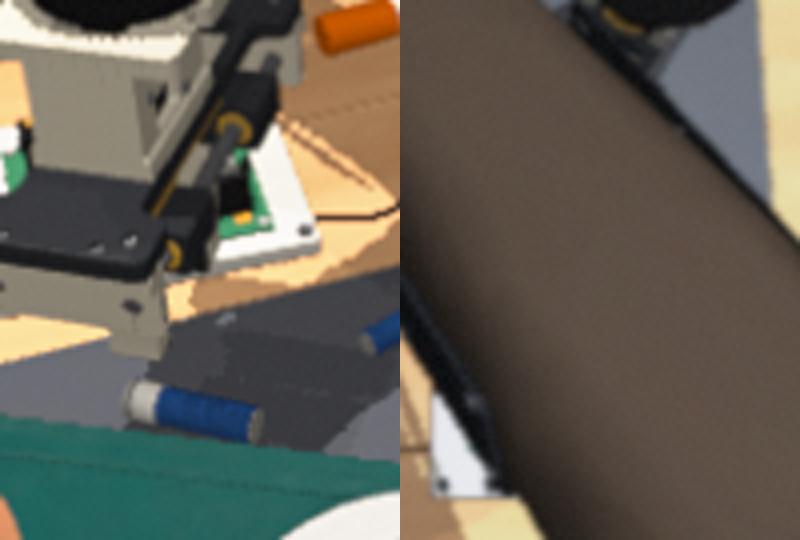

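The gripper is above the medium cell, across its axis, and the s cell is clear to the right. The arm blocks the top view. Lower and grip.

Emit:
apply_moves(deltas=[{"fingers": 45, "delta_pos": [-2, -1, 30], "angular": [0, 0, 0]}, {"fingers": 45, "delta_pos": [-2, -1, 55], "angular": [0, 0, 0]}, {"fingers": 45, "delta_pos": [-2, -1, 67], "angular": [0, 0, 0]}, {"fingers": 45, "delta_pos": [-2, -1, 71], "angular": [0, 0, 0]}, {"fingers": 45, "delta_pos": [-2, -1, 71], "angular": [0, 0, 0]}, {"fingers": 30, "delta_pos": [-2, -1, 71], "angular": [0, 0, 0]}, {"fingers": 20, "delta_pos": [-2, -1, 71], "angular": [0, 0, 0]}, {"fingers": 10, "delta_pos": [-2, -1, 71], "angular": [0, 0, 0]}, {"fingers": 10, "delta_pos": [-2, -1, 71], "angular": [0, 0, 0]}, {"fingers": 10, "delta_pos": [-2, -1, 71], "angular": [0, 0, 0]}])

```text
clock: 11.45
tool_pos: [0.6834, 0.0621, 0.005]
orientation: [-180.0, 0.0, -126.2]
force: [-0.2, -0.4, 2.9]
opening: 0.0179
gripper_force: 29.6
```

Emit:
apply_moves(deltas=[{"fingers": 10, "delta_pos": [0, 0, 0], "angular": [0, 0, 0]}, {"fingers": 10, "delta_pos": [0, 0, 0], "angular": [0, 0, 0]}])

```text
clock: 11.65
tool_pos: [0.6834, 0.0621, 0.005]
orientation: [-180.0, 0.0, -126.2]
force: [-0.5, 0.7, 4.8]
opening: 0.0176
gripper_force: 29.6
```

```bash
python3 go.py 510.5 42 85 -5.5
```

```text
t 11.65 pos [683.4  62.1   5. ] rpy [-1.7998e+02  2.0000e-02 -1.2620e+02] F [-0.5  0.7  4.8] open 17.6 j6 -57.6
delta_pos [118.3 127.6 -80.1] angular [-4.000e-02 -1.000e-02 -1.207e+02]
```

Emit:
apply_moves(deltas=[{"fingers": 10, "delta_pos": [0, 0, -30], "angular": [0, 0, 0]}, {"fingers": 10, "delta_pos": [0, 0, -80], "angular": [0, 0, 0]}, {"fingers": 10, "delta_pos": [118, 128, -80], "angular": [0, 0, -60]}, {"fingers": 10, "delta_pos": [118, 128, -80], "angular": [0, 0, -60]}, {"fingers": 10, "delta_pos": [118, 128, -80], "angular": [0, 0, -60]}, {"fingers": 10, "delta_pos": [118, 128, -80], "angular": [0, 0, -60]}, {"fingers": 10, "delta_pos": [118, 128, -80], "angular": [0, 0, -60]}, {"fingers": 10, "delta_pos": [118, 128, -80], "angular": [0, 0, -60]}, {"fingers": 10, "delta_pos": [118, 128, -80], "angular": [0, 0, -60]}, {"fingers": 10, "delta_pos": [118, 128, -80], "angular": [0, 0, -60]}])

```text
clock: 12.65
tool_pos: [0.51, 0.0425, 0.0846]
orientation: [-180.0, 0.0, -66.1]
force: [-0.6, 0.3, -0.4]
opening: 0.0176
gripper_force: 29.6
```

Emit:
apply_moves(deltas=[{"fingers": 10, "delta_pos": [0, 0, 0], "angular": [0, 0, -60.7]}, {"fingers": 10, "delta_pos": [0, 0, 0], "angular": [0, 0, -60.7]}, {"fingers": 10, "delta_pos": [0, 0, 0], "angular": [0, 0, -60.7]}, {"fingers": 10, "delta_pos": [0, 0, 0], "angular": [0, 0, -60.7]}, {"fingers": 10, "delta_pos": [0, 0, 0], "angular": [0, 0, -60.7]}, {"fingers": 10, "delta_pos": [0, 0, 0], "angular": [0, 0, -60.7]}, {"fingers": 10, "delta_pos": [0, 0, 0], "angular": [0, 0, -60.7]}, {"fingers": 10, "delta_pos": [0, 0, 0], "angular": [0, 0, -60.7]}, {"fingers": 10, "delta_pos": [0, 0, 0], "angular": [0, 0, -60.7]}, {"fingers": 10, "delta_pos": [0, 0, 0], "angular": [0, 0, -60.7]}])

```text
clock: 13.65
tool_pos: [0.5101, 0.0424, 0.0845]
orientation: [180.0, 0.0, -5.8]
force: [0.4, 0.3, -0.5]
opening: 0.0179
gripper_force: 29.6
```

```bash
python3 go.py 510.5 42 45 -5.5
```

```text
t 13.65 pos [510.1  42.4  84.5] rpy [ 1.80e+02  1.00e-02 -5.79e+00] F [ 0.4  0.3 -0.5] open 17.9 j6 57.4
delta_pos [ 0.4  0.4 39.5] angular [ 0.    0.01 -0.29]
```

Emit:
apply_moves(deltas=[{"fingers": 10, "delta_pos": [0.4, 0, 20], "angular": [0, 0, -0.3]}, {"fingers": 10, "delta_pos": [0.4, 0, 40], "angular": [0, 0, -0.3]}, {"fingers": 10, "delta_pos": [0.4, 0, 44], "angular": [0, 0, -0.3]}, {"fingers": 10, "delta_pos": [0.4, 0, 44], "angular": [0, 0, -0.3]}, {"fingers": 10, "delta_pos": [0.4, 0, 44], "angular": [0, 0, -0.3]}])

```text
clock: 14.15
tool_pos: [0.5111, 0.0426, 0.0412]
orientation: [-180.0, -0.0, -5.3]
force: [0.3, 0.6, -0.3]
opening: 0.0176
gripper_force: 29.6
```

```bash
python3 go.py 510.5 42.4 20.5 -5.5; python3 - <<'E'
from h import *
b=ctrl.snapshot("side")[:,:,::-1]
cv2.imwrite("pics/side6.png",b)
f=lambda im,x,y,w,h,s:cv2.resize(im[y:y+h,x:x+w],None,fx=s,fy=s,interpolation=cv2.INTER_CUBIC)
cv2.imwrite("pics/c6.png",f(b,150,190,95,75,8))
E
```

```text
t 14.15 pos [511.1  42.6  41.2] rpy [-1.7999e+02 -4.0000e-02 -5.2600e+00] F [ 0.3  0.6 -0.3] open 17.6 j6 58.0
delta_pos [-0.6  0.2 20.7] angular [-0.01 -0.04  0.24]
```

View pics/c6.png

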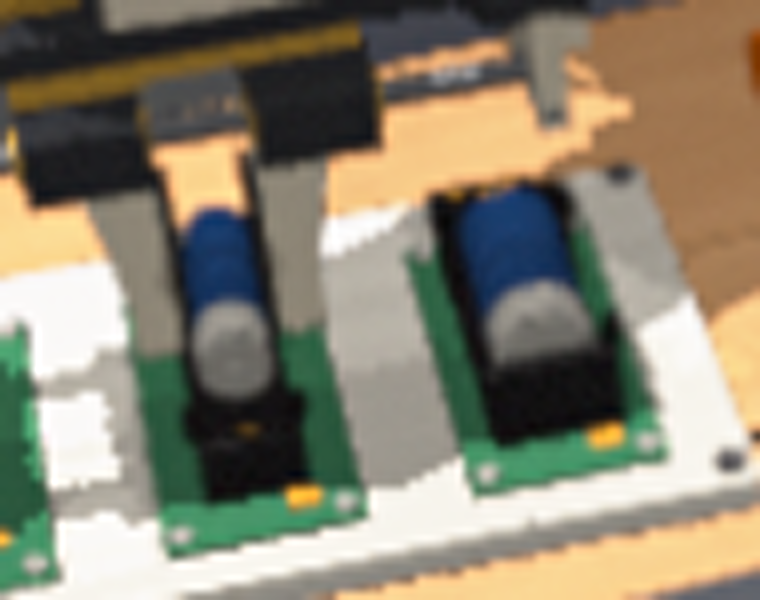

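Cell L is seated in the right-hand holder, behind its plate wall. Cell M hangs centred over the middle holder at crop (232,348), with its steel button end at +x. Lower it.

Emit:
apply_moves(deltas=[{"fingers": 10, "delta_pos": [-0.4, 0, 4], "angular": [0, 0, 0.2]}, {"fingers": 10, "delta_pos": [-0.4, 0, 7], "angular": [0, 0, 0.2]}, {"fingers": 10, "delta_pos": [-0.4, 0, 10], "angular": [0, 0, 0.2]}, {"fingers": 10, "delta_pos": [-0.4, 0, 12], "angular": [0, 0, 0.2]}, {"fingers": 10, "delta_pos": [-0.4, 0, 12], "angular": [0, 0, 0.2]}, {"fingers": 10, "delta_pos": [-0.4, 0, 12], "angular": [0, 0, 0.2]}])

```text
clock: 14.8
tool_pos: [0.5103, 0.0425, 0.0285]
orientation: [180.0, -0.0, -5.4]
force: [0.4, 0.0, -1.4]
opening: 0.0177
gripper_force: 29.6
```

Emit:
apply_moves(deltas=[{"fingers": 10, "delta_pos": [0, 0, 2], "angular": [0, 0, 0]}, {"fingers": 10, "delta_pos": [0, 0, 4], "angular": [0, 0, 0]}, {"fingers": 10, "delta_pos": [0, 0, 5], "angular": [0, 0, 0]}, {"fingers": 10, "delta_pos": [0, 0, 5], "angular": [0, 0, 0]}])

```text
clock: 15.2
tool_pos: [0.51, 0.0423, 0.0234]
orientation: [180.0, 0.0, -5.4]
force: [0.2, -0.5, -1.0]
opening: 0.0177
gripper_force: 29.6
```

```bash
python3 go.py 510.5 42.4 20.5 -5.5
```

```text
t 15.2 pos [510.   42.3  23.4] rpy [ 1.7999e+02  2.0000e-02 -5.4100e+00] F [ 0.2 -0.5 -1. ] open 17.7 j6 57.8
delta_pos [ 0.5 -0.1  2.9] angular [0.01 0.02 0.09]
```

No contact so far. I'll lower the last 3 mm and then release.

Emit:
apply_moves(deltas=[{"fingers": 10, "delta_pos": [0, 0, 1.5], "angular": [0, 0, 0]}, {"fingers": 10, "delta_pos": [0, 0, 2.5], "angular": [0, 0, 0]}, {"fingers": 10, "delta_pos": [0, 0, 3], "angular": [0, 0, 0]}, {"fingers": 10, "delta_pos": [0, 0, 3], "angular": [0, 0, 0]}])

```text
clock: 15.6
tool_pos: [0.5101, 0.0423, 0.0206]
orientation: [180.0, 0.0, -5.4]
force: [0.4, -2.4, 1.5]
opening: 0.0177
gripper_force: 29.6
```

Emit:
apply_moves(deltas=[{"fingers": 30, "delta_pos": [0, 0, 0], "angular": [0, 0, 0]}, {"fingers": 30, "delta_pos": [0, 0, 0], "angular": [0, 0, 0]}, {"fingers": 30, "delta_pos": [0, 0, 0], "angular": [0, 0, 0]}, {"fingers": 30, "delta_pos": [0, 0, -10], "angular": [0, 0, 0]}, {"fingers": 30, "delta_pos": [0, 0, -30], "angular": [0, 0, 0]}, {"fingers": 30, "delta_pos": [0, 0, -60], "angular": [0, 0, 0]}, {"fingers": 30, "delta_pos": [0, 0, -80], "angular": [0, 0, 0]}, {"fingers": 30, "delta_pos": [0, 0, -80], "angular": [0, 0, 0]}])

```text
clock: 16.4
tool_pos: [0.5122, 0.0432, 0.1043]
orientation: [-179.8, -0.3, -5.4]
force: [-1.0, 0.3, -0.2]
opening: 0.0301
gripper_force: 0.0
```

```bash
python3 go.py 664 177 80 -74
```

```text
t 16.4 pos [512.2  43.2 104.3] rpy [-179.85   -0.32   -5.38] F [-1.   0.3 -0.2] open 30.1 j6 57.8
delta_pos [ 138.5 -147.3   25.4] angular [-0.32 -0.18 68.62]
```

Emit:
apply_moves(deltas=[{"fingers": 40, "delta_pos": [138, -147, 25], "angular": [0, 0, 68.6]}, {"fingers": 40, "delta_pos": [138, -147, 25], "angular": [0, 0, 68.6]}, {"fingers": 40, "delta_pos": [138, -147, 25], "angular": [0, 0, 68.6]}, {"fingers": 40, "delta_pos": [138, -147, 25], "angular": [0, 0, 68.6]}, {"fingers": 40, "delta_pos": [138, -147, 25], "angular": [0, 0, 68.6]}, {"fingers": 40, "delta_pos": [138, -147, 25], "angular": [0, 0, 68.6]}, {"fingers": 40, "delta_pos": [138, -147, 25], "angular": [0, 0, 68.6]}, {"fingers": 40, "delta_pos": [138, -147, 25], "angular": [0, 0, 68.6]}, {"fingers": 40, "delta_pos": [138, -147, 25], "angular": [0, 0, 68.6]}, {"fingers": 40, "delta_pos": [138, -147, 25], "angular": [0, 0, 68.6]}])

```text
clock: 17.4
tool_pos: [0.6612, 0.1757, 0.0754]
orientation: [180.0, -0.0, -73.8]
force: [-0.7, 0.2, 0.0]
opening: 0.0399
gripper_force: 0.0
```

Emit:
apply_moves(deltas=[{"fingers": 40, "delta_pos": [0, 0, 0], "angular": [0, 0, 0]}, {"fingers": 40, "delta_pos": [0, 0, 0], "angular": [0, 0, 0]}])

```text
clock: 17.6
tool_pos: [0.6614, 0.1758, 0.0756]
orientation: [-180.0, 0.0, -73.9]
force: [1.0, -0.4, -1.2]
opening: 0.0399
gripper_force: 0.0
```

```bash
python3 go.py 664 177 4.5 -74; python3 - <<'E'
from h import *
b=ctrl.snapshot("side")[:,:,::-1]
cv2.imwrite("pics/side7.png",b)
f=lambda im,x,y,w,h,s:cv2.resize(im[y:y+h,x:x+w],None,fx=s,fy=s,interpolation=cv2.INTER_CUBIC)
cv2.imwrite("pics/c7.png",f(b,140,190,160,100,5))
E
```

```text
t 17.6 pos [661.4 175.8  75.6] rpy [-180.      0.    -73.89] F [ 1.  -0.4 -1.2] open 39.9 j6 -15.1
delta_pos [-0.4 -2.9 71.1] angular [-0.    0.    0.11]
```

View pics/c7.png

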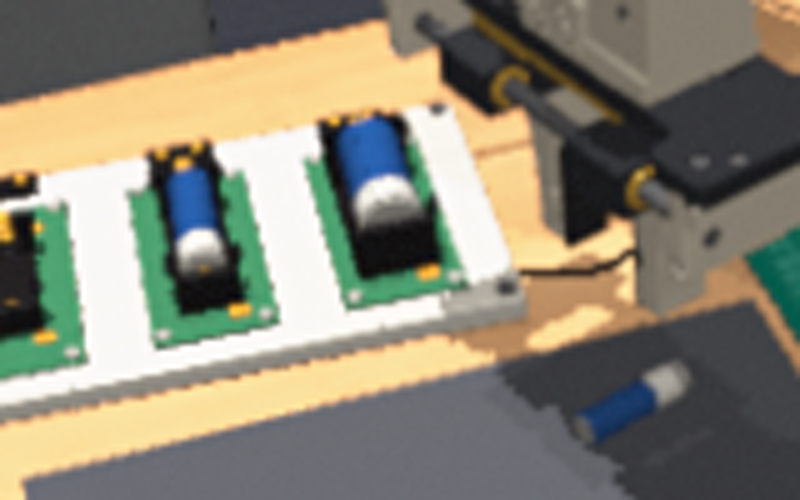

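Cells M at crop (195,215) and L at (380,170) are seated with their white button ends towards the plate walls. The slim cell lies at (632,400). Lower and grip it.

Emit:
apply_moves(deltas=[{"fingers": 40, "delta_pos": [0, -3, 30], "angular": [0, 0, 0]}, {"fingers": 40, "delta_pos": [0, -3, 55], "angular": [0, 0, 0]}, {"fingers": 40, "delta_pos": [0, -3, 67], "angular": [0, 0, 0]}, {"fingers": 40, "delta_pos": [0, -3, 71], "angular": [0, 0, 0]}, {"fingers": 40, "delta_pos": [0, -3, 71], "angular": [0, 0, 0]}, {"fingers": 25, "delta_pos": [0, -3, 71], "angular": [0, 0, 0]}, {"fingers": 15, "delta_pos": [0, -3, 71], "angular": [0, 0, 0]}, {"fingers": 6, "delta_pos": [0, -3, 71], "angular": [0, 0, 0]}, {"fingers": 6, "delta_pos": [0, -3, 71], "angular": [0, 0, 0]}, {"fingers": 6, "delta_pos": [0, -3, 71], "angular": [0, 0, 0]}])

```text
clock: 18.65
tool_pos: [0.6645, 0.1767, 0.005]
orientation: [-180.0, 0.0, -74.0]
force: [-0.3, 0.1, 2.4]
opening: 0.0133
gripper_force: 30.0
```

Emit:
apply_moves(deltas=[{"fingers": 6, "delta_pos": [0, 0, 0], "angular": [0, 0, 0]}, {"fingers": 6, "delta_pos": [0, 0, 0], "angular": [0, 0, 0]}])

```text
clock: 18.85
tool_pos: [0.6645, 0.1767, 0.005]
orientation: [-180.0, 0.0, -74.0]
force: [-0.6, 0.3, 3.1]
opening: 0.0132
gripper_force: 30.0
```

```bash
python3 go.py 503.1 -35.3 85 174.5
```

```text
t 18.85 pos [664.5 176.7   5. ] rpy [-179.97    0.    -74.  ] F [-0.6  0.3  3.1] open 13.2 j6 -15.1
delta_pos [159.3 213.6 -80.2] angular [-2.000e-02  3.000e-02  1.115e+02]
```

Emit:
apply_moves(deltas=[{"fingers": 6, "delta_pos": [0, 0, -30], "angular": [0, 0, 0]}, {"fingers": 6, "delta_pos": [0, 0, -80], "angular": [0, 0, 0]}, {"fingers": 6, "delta_pos": [159, 214, -80], "angular": [0, 0, 55]}, {"fingers": 6, "delta_pos": [159, 214, -80], "angular": [0, 0, 55]}, {"fingers": 6, "delta_pos": [159, 214, -80], "angular": [0, 0, 55]}, {"fingers": 6, "delta_pos": [159, 214, -80], "angular": [0, 0, 55]}, {"fingers": 6, "delta_pos": [159, 214, -80], "angular": [0, 0, 55]}, {"fingers": 6, "delta_pos": [159, 214, -80], "angular": [0, 0, 55]}, {"fingers": 6, "delta_pos": [159, 214, -80], "angular": [0, 0, 55]}, {"fingers": 6, "delta_pos": [159, 214, -80], "angular": [0, 0, 55]}])

```text
clock: 19.85
tool_pos: [0.502, -0.0358, 0.0848]
orientation: [-180.0, 0.0, -129.1]
force: [0.6, 1.1, -0.5]
opening: 0.0127
gripper_force: 30.0
```

Emit:
apply_moves(deltas=[{"fingers": 6, "delta_pos": [0, 0, 0], "angular": [0, 0, 56.5]}, {"fingers": 6, "delta_pos": [0, 0, 0], "angular": [0, 0, 56.5]}, {"fingers": 6, "delta_pos": [0, 0, 0], "angular": [0, 0, 56.5]}, {"fingers": 6, "delta_pos": [0, 0, 0], "angular": [0, 0, 56.5]}, {"fingers": 6, "delta_pos": [0, 0, 0], "angular": [0, 0, 56.5]}, {"fingers": 6, "delta_pos": [0, 0, 0], "angular": [0, 0, 56.5]}, {"fingers": 6, "delta_pos": [0, 0, 0], "angular": [0, 0, 56.5]}, {"fingers": 6, "delta_pos": [0, 0, 0], "angular": [0, 0, 56.5]}, {"fingers": 6, "delta_pos": [0, 0, 0], "angular": [0, 0, 56.5]}, {"fingers": 6, "delta_pos": [0, 0, 0], "angular": [0, 0, 56.5]}])

```text
clock: 20.85
tool_pos: [0.5024, -0.035, 0.0845]
orientation: [-180.0, -0.0, 174.7]
force: [-0.8, -0.3, -0.5]
opening: 0.0128
gripper_force: 30.0
```

```bash
python3 go.py 502.8 -35.5 40 174.5
```

```text
t 20.85 pos [502.4 -35.   84.5] rpy [-1.8000e+02 -1.0000e-02  1.7466e+02] F [-0.8 -0.3 -0.5] open 12.8 j6 -113.7
delta_pos [-0.4 -0.4 44.5] angular [-0.   -0.01  0.16]
```

Emit:
apply_moves(deltas=[{"fingers": 6, "delta_pos": [-0.4, -0.5, 20], "angular": [0, 0, 0.2]}, {"fingers": 6, "delta_pos": [-0.4, -0.5, 38], "angular": [0, 0, 0.2]}, {"fingers": 6, "delta_pos": [-0.4, -0.5, 44], "angular": [0, 0, 0.2]}, {"fingers": 6, "delta_pos": [-0.4, -0.5, 44], "angular": [0, 0, 0.2]}, {"fingers": 6, "delta_pos": [-0.4, -0.5, 44], "angular": [0, 0, 0.2]}])

```text
clock: 21.35
tool_pos: [0.5031, -0.0357, 0.0411]
orientation: [-180.0, 0.0, 174.3]
force: [0.4, -0.1, -0.7]
opening: 0.0129
gripper_force: 30.0
```

```bash
python3 go.py 502.8 -35.5 20.5 174.5; python3 - <<'E'
from h import *
b=ctrl.snapshot("side")[:,:,::-1]
cv2.imwrite("pics/side8.png",b)
f=lambda im,x,y,w,h,s:cv2.resize(im[y:y+h,x:x+w],None,fx=s,fy=s,interpolation=cv2.INTER_CUBIC)
cv2.imwrite("pics/c8.png",f(b,110,195,95,75,8))
E
```

```text
t 21.35 pos [503.1 -35.7  41.1] rpy [-1.8000e+02  2.0000e-02  1.7434e+02] F [ 0.4 -0.1 -0.7] open 12.9 j6 -114.0
delta_pos [ 0.4  0.1 20.6] angular [-0.    0.02 -0.16]
```

View pics/c8.png

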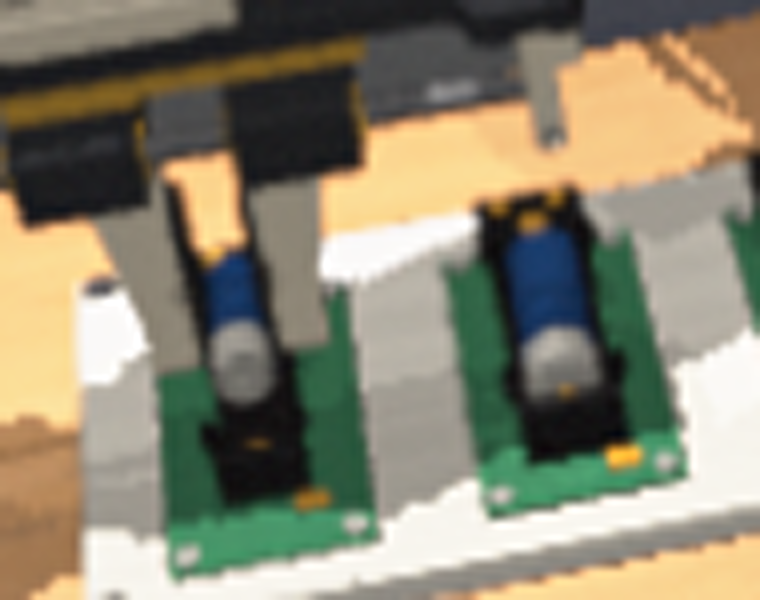

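The slim cell hangs centred over the left holder, with its steel button end at crop (243,365) facing the plate. M is seated at (550,300). Lower it.

Emit:
apply_moves(deltas=[{"fingers": 6, "delta_pos": [0.3, 0, 4], "angular": [0, 0, -0.2]}, {"fingers": 6, "delta_pos": [0.3, 0, 7], "angular": [0, 0, -0.2]}, {"fingers": 6, "delta_pos": [0.3, 0, 10], "angular": [0, 0, -0.2]}, {"fingers": 6, "delta_pos": [0.3, 0, 12], "angular": [0, 0, -0.2]}, {"fingers": 6, "delta_pos": [0.3, 0, 12], "angular": [0, 0, -0.2]}, {"fingers": 6, "delta_pos": [0.3, 0, 12], "angular": [0, 0, -0.2]}])

```text
clock: 22.0
tool_pos: [0.5024, -0.0357, 0.0285]
orientation: [-180.0, -0.0, 174.5]
force: [-0.0, -0.5, 0.4]
opening: 0.0132
gripper_force: 30.0
```

Emit:
apply_moves(deltas=[{"fingers": 6, "delta_pos": [0, 0, 2], "angular": [0, 0, 0]}, {"fingers": 6, "delta_pos": [0, 0, 4], "angular": [0, 0, 0]}, {"fingers": 6, "delta_pos": [0, 0, 5], "angular": [0, 0, 0]}, {"fingers": 6, "delta_pos": [0, 0, 5], "angular": [0, 0, 0]}])

```text
clock: 22.4
tool_pos: [0.5023, -0.0357, 0.0234]
orientation: [-180.0, -0.0, 174.5]
force: [0.3, 0.4, 0.1]
opening: 0.0129
gripper_force: 30.0
```

```bash
python3 go.py 502.8 -35.5 20.5 174.5
```

```text
t 22.4 pos [502.3 -35.7  23.4] rpy [-1.8000e+02 -1.0000e-02  1.7449e+02] F [0.3 0.4 0.1] open 12.9 j6 -113.8
delta_pos [-0.4  0.2  2.9] angular [-0.   -0.01 -0.01]
```

After the release I'll also move the arm well aside so both cameras can check the result.

Emit:
apply_moves(deltas=[{"fingers": 6, "delta_pos": [0, 0, 1.5], "angular": [0, 0, 0]}, {"fingers": 6, "delta_pos": [0, 0, 2.5], "angular": [0, 0, 0]}, {"fingers": 6, "delta_pos": [0, 0, 3], "angular": [0, 0, 0]}, {"fingers": 6, "delta_pos": [0, 0, 3], "angular": [0, 0, 0]}])

```text
clock: 22.8
tool_pos: [0.5024, -0.0357, 0.0205]
orientation: [-180.0, -0.0, 174.5]
force: [-0.7, -0.4, -0.5]
opening: 0.0129
gripper_force: 30.0
```

Emit:
apply_moves(deltas=[{"fingers": 26, "delta_pos": [0, 0, 0], "angular": [0, 0, 0]}, {"fingers": 26, "delta_pos": [0, 0, 0], "angular": [0, 0, 0]}, {"fingers": 26, "delta_pos": [0, 0, 0], "angular": [0, 0, 0]}, {"fingers": 26, "delta_pos": [0, 0, -10], "angular": [0, 0, 0]}, {"fingers": 26, "delta_pos": [0, 0, -30], "angular": [0, 0, 0]}, {"fingers": 26, "delta_pos": [0, 0, -60], "angular": [0, 0, 0]}, {"fingers": 26, "delta_pos": [0, 0, -110], "angular": [0, 0, 0]}, {"fingers": 26, "delta_pos": [0, 0, -160], "angular": [0, 0, 0]}, {"fingers": 26, "delta_pos": [0, 0, -180], "angular": [0, 0, 0]}, {"fingers": 26, "delta_pos": [0, 0, -180], "angular": [0, 0, 0]}])

```text
clock: 23.8
tool_pos: [0.5044, -0.0354, 0.2053]
orientation: [179.9, 0.4, 174.5]
force: [-0.7, -0.7, 0.2]
opening: 0.0264
gripper_force: 0.0
```

```bash
python3 go.py 420 420 205 -185.5
```

```text
t 23.8 pos [504.4 -35.4 205.3] rpy [179.87   0.43 174.51] F [-0.7 -0.7  0.2] open 26.4 j6 -113.8
delta_pos [1.275e+02 4.452e+02 4.000e-01] angular [0.13 0.43 0.02]
```

Emit:
apply_moves(deltas=[{"fingers": 26, "delta_pos": [127, 445, 0], "angular": [0, 0, 0]}, {"fingers": 26, "delta_pos": [127, 445, 0], "angular": [0, 0, 0]}, {"fingers": 26, "delta_pos": [127, 445, 0], "angular": [0, 0, 0]}, {"fingers": 26, "delta_pos": [127, 445, 0], "angular": [0, 0, 0]}, {"fingers": 26, "delta_pos": [127, 445, 0], "angular": [0, 0, 0]}, {"fingers": 26, "delta_pos": [127, 445, 0], "angular": [0, 0, 0]}, {"fingers": 26, "delta_pos": [127, 445, 0], "angular": [0, 0, 0]}, {"fingers": 26, "delta_pos": [127, 445, 0], "angular": [0, 0, 0]}, {"fingers": 26, "delta_pos": [127, 445, 0], "angular": [0, 0, 0]}, {"fingers": 26, "delta_pos": [127, 445, 0], "angular": [0, 0, 0]}])

```text
clock: 24.8
tool_pos: [0.4174, 0.4233, 0.1996]
orientation: [-180.0, -0.0, 174.7]
force: [-0.2, -1.5, 0.2]
opening: 0.0257
gripper_force: 0.0
```

Emit:
apply_moves(deltas=[{"fingers": 26, "delta_pos": [0, 0, 0], "angular": [0, 0, 0]}, {"fingers": 26, "delta_pos": [0, 0, 0], "angular": [0, 0, 0]}, {"fingers": 26, "delta_pos": [0, 0, 0], "angular": [0, 0, 0]}, {"fingers": 26, "delta_pos": [0, 0, 0], "angular": [0, 0, 0]}])

```text
clock: 25.2
tool_pos: [0.4191, 0.4183, 0.2008]
orientation: [180.0, 0.0, 174.4]
force: [0.6, 0.5, -0.7]
opening: 0.0258
gripper_force: 0.0
```

```bash
python3 - <<'E'
from h import *
a=ctrl.snapshot("top")[:,:,::-1];b=ctrl.snapshot("side")[:,:,::-1]
cv2.imwrite("pics/top9.png",a);cv2.imwrite("pics/side9.png",b)
f=lambda im,x,y,w,h,s:cv2.resize(im[y:y+h,x:x+w],None,fx=s,fy=s,interpolation=cv2.INTER_CUBIC)
cv2.imwrite("pics/c9.png",np.vstack([f(a,310,195,120,72,4)[:280],f(b,120,195,120,75,4)]))
E
```

```text
(no output)
```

View pics/c9.png

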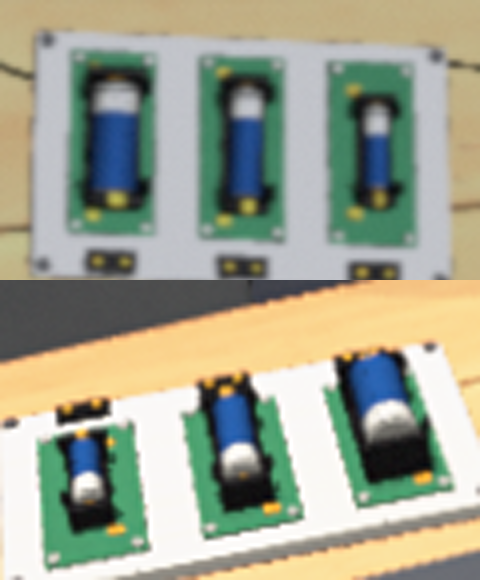

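Both views show all three cells lying straight between their cheeks, with the white button ends at the plate walls and the blue ends at the brass leaves. The final tip heights match the seat heights. Handing in.

```bash
python3 -c "
from plant import ctrl
print(ctrl.close_job())"
```

```text
the job is handed in; nothing more can be done
None
```

I put the L, M and S cells into their own holders, button ends towards the contact plates, left the fattest and thinnest cells alone, and handed the job in at about 25 s of the 77 s allowed; no verdict came back.

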